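# Bring the ball-lidded jar round to the front and steady the stand

### The job

Turn the revolving jar stand until the jar with the ball on its lid stands squarely at the front, in line with the drawer knob, and hold the stand steady there by the square knob on its centre post, so that someone can take the jar with one hand. Finish still gripping that square knob, the turntable at rest, with all the jars and the cup still standing in their places on it and the other things on the cabinet left where they are.

Things in the scene. Friction and masses are not known exactly. Their poses are not given: they have to be found in the camera images.
- plinth: Fixed foot of the revolving jar stand: square wooden box 280 x 280 x 56 mm with one shallow closed drawer. Origin: centre of its underside, on the cabinet top, under the turntable's axis; z up. Its own +x axis points out of the FRONT, the side with the drawer and its single round steel drawer knob (20 mm across, ends 162 mm from the origin). It cannot shift.
- tray: The stand's round wooden turntable, 260 mm across, turning endlessly either way about the vertical axis through the plinth's origin. Origin: centre of its underside, on the axis, 64 mm above the cabinet top; z up. Light friction: it coasts a little and stays where it is left. Its floor, on which the jars stand, is 75 mm above the cabinet top, its rim at 86 mm.
- knob: Square wooden knob on the turntable's centre post, turning with it: block 36 x 36 mm, 46 mm tall, on a post 20 mm thick. Origin: centre of the block's underside, on the axis, 176 mm above the cabinet top (its top at 222 mm). x and y axes square to its faces, z up. All else on the turntable is below 170 mm and over 55 mm from the axis: it can be taken from above by any two opposite faces.
- jar_ball: The wanted jar: off-white porcelain, 62 mm across, the only one whose lid has a ball on it (22 mm ball); 94 mm tall in all, 62 mm up to the lid; jar and lid are one piece. It stands loose on the turntable, centre 88 mm from the axis, in any one of five places 72 degrees apart. Origin: centre of its underside.
- jar_flat: Another jar of the same off-white porcelain, 61 to 62 mm across and 71 mm tall with a plain flat lid, loose on the turntable, centre 88 mm from the axis. Origin: centre of its underside. To stay standing on the turntable.
- jar_dome: Another jar of the same off-white porcelain, 61 to 62 mm across and 77 mm tall with a low domed lid without any knob, loose on the turntable, centre 88 mm from the axis. Origin: centre of its underside. To stay standing on the turntable.
- jar_tall: Another jar of the same off-white porcelain, 61 to 62 mm across and 85 mm tall with a plain flat lid, loose on the turntable, centre 88 mm from the axis. Origin: centre of its underside. To stay standing on the turntable.
- cup: An open cup of the same off-white porcelain, 58 mm across the rim and 58 mm tall, loose on the turntable, centre 88 mm from the axis. Origin: centre of its underside. To stay standing on the turntable.
- cat: Bystander: gold plastic lucky cat, about 80 mm across and 142 mm tall, loose on the cabinet top. Origin: centre of its underside.
- vase: Bystander: small blue ceramic vase, 72 mm across and 125 mm tall, loose on the cabinet top. Origin: centre of its underside.
- paperweight: Bystander: round glass paperweight, 72 mm across and 45 mm tall, loose on the cabinet top close beside the plinth. Origin: centre of its underside.
- frame: Bystander: wooden picture frame, 145 mm wide and 188 mm high, leaning back on its rear stand (100 mm behind it), loose on the cabinet top. Origin: on the cabinet top under the middle of the picture; +x is the picture side.
Not all that is in view belongs to the job. What is shaped like the cup but orange is not meant. What is shaped like the jar_tall but yellow is not meant.

How it is judged:
On the way:
1. the jar with the ball on its lid is at the front of the stand while the gripper holds the square knob (x of jar_ball in the frame of plinth above 0.06 m and y of jar_ball in the frame of plinth between -0.01 and 0.01 m and contact force between the fingers and knob above 2 N), for 0.2 s.
At the end, for the whole second after the job is handed in: Ball-lidded jar on the drawer side, within 10 mm of the line from axis to drawer knob; fingers on the square knob with over 2 N; turntable slower than 0.08 rad/s; jars and cup upright (0.2 rad) on it, 60 to 105 mm from its axis; other things upright within 20 mm of their start (all of step 1 and angular speed of knob below 0.08 rad/s and angle between each of jar_ball, jar_flat, jar_dome, jar_tall, cup's own z axis and vertical below 0.2 rad and horizontal distance between jar_ball and knob between 0.06 and 0.105 m and z of jar_ball in the frame of plinth between 0.065 and 0.085 m and horizontal distance between jar_flat and knob between 0.06 and 0.105 m and z of jar_flat in the frame of plinth between 0.065 and 0.085 m and horizontal distance between jar_dome and knob between 0.06 and 0.105 m and z of jar_dome in the frame of plinth between 0.065 and 0.085 m and horizontal distance between jar_tall and knob between 0.06 and 0.105 m and z of jar_tall in the frame of plinth between 0.065 and 0.085 m and horizontal distance between cup and knob between 0.06 and 0.105 m and z of cup in the frame of plinth between 0.065 and 0.085 m and distance of each of cat, vase, paperweight, frame from where it was at the start of the episode below 0.02 m and angle between each of cat, vase, paperweight, frame's own z axis and vertical below 0.25 rad); the arm keeps its last pose, push and grip.
It fails at once if a jar or the cup is tipped over (angle between any of jar_ball, jar_flat, jar_dome, jar_tall, cup's own z axis and vertical above 0.4 rad).
It fails at once if the cat, vase, paperweight or picture frame is shifted by more than 20 mm or tipped (distance of any of cat, vase, paperweight, frame from where it was at the start of the episode above 0.02 m or angle between any of cat, vase, paperweight, frame's own z axis and vertical above 0.25 rad).
It also fails if it takes over 61 s, if anything falls off the work surface, if the arm or the gripper's body presses on something with over 40 N, if the wrist force passes 120 N, or if a joint passes its speed limit or range.

### The arm

A 6-joint arm with a two-finger parallel gripper is mounted at the origin on the work surface. World frame = base frame: x ahead of the robot, y to its left, z up, the work surface at z = 0. Lengths are in m, angles in rad, forces in N, time in s.
With the tool pointing down it reaches from about 0.325 to 0.875 m from the base axis. Payload 4.4 kg.
Tool frame: the origin (TCP) lies midway between the tips of the shut fingers; the grasp point (between the pads) lies grasp_offset behind it (grasp_offset is the distance from the TCP to the grasp point, in m); z points along the fingers, y is the direction in which the jaws open and shut (so a half turn about z gives the same grasp; the last joint's range is limited). The gripper opens to 85 mm and grips with 20 to 120 N. Pads are 22 mm wide; open, the fingers measure 114 mm over their backs; the gripper's body (76 mm by 85 mm) begins 54 mm behind the grasp point. The pads swing forward as they close: fully open they stand 13 mm farther back than shut.
Start: joints at [0.969, 0.207, 1.542, -0, 1.393, -0.15], TCP at [0.251, 0.517, 0.193] pointing down, gripper open.
Joint ranges: [-2.73, 2.73], [-0.86, 2.22], [0.23, 2.46], [-1.11, 4.25], [0.08, 2.63], [-2.82, 2.82]. Speed limits (rad/s): [2.79, 2.79, 3.14, 3.14, 3.14, 3.14].

### API

Orientations are given as a unit quaternion [w, x, y, z].
In Python, from workcell import * gives the robot as it stands.
- The arm moves only by the tool drive_tool, never from a script. Its argument "series" is a list of rows, each a list of 5 numbers: the finger opening in m, from 0 to 0.0854, then the shift along the tool's x, y, z in m, then the turn about the tool's z in degrees. In form: [[grip, tx, ty, tz, roll], ...]. A call has 1 to 10 rows; each row is the pose to reach, as a shift and turn from the pose commanded when the call began, along the tool's axes at that moment; what a row does not reach only later rows make up. A row lasts 1/12 s, in which the tool goes at most 41.7 mm and 7.16 degrees, less where a joint would pass 70% of its speed; a pose out of reach is approached as far as the arm can. A call with a gripper value outside its range is refused whole. The fingers move at their own pace and stop on an object; the grip force is fixed at half the most. Time passes only in rows, so rows that repeat a pose let the fingers close. It gives the time, the measured TCP pose, the force and the opening at its end, in the units of the state.
- read_state(): the state, without advancing time (a new reading comes with each control period).
- capture(name): name is "side" or "top" or "wrist"; returns the picture (420x560x3 uint8, red, green, blue); there is no depth.
- camera_params(name): a dict with "K" (3x3 intrinsics, pixels), "xyz" and "attitude" of the camera in the world; the wrist camera has in their place "T_tool_cam" (4x4, takes a point from camera to tool coordinates, whose origin is the TCP and whose axes are the flange's). Camera axes: x right, y down, z forward; pixel columns grow to the right and rows downward; lengths in m; the calibration is good to about 2 mm. A picture is of the moment at which its call begins: read the wrist's pose just before it. camera_params takes no time and is no camera call.
- close_job(): hands the job in, once; it reports no verdict.
Trained networks look in the newest picture that a camera, given by its name, has taken for a name from the list of things; names that differ only in an ending like _2 or _b are one class to them, and where a whole thing is asked for, a point or a joint stands for the part that bears it (a point fixed in the world has none). Each returns a list of dicts, best first, with "score" (0 to 1); they miss things now and then, are a little off and sometimes report something else, mostly with a low value. They report only what shows in the picture. A call takes as long as a camera call. They do not tell look-alikes from the thing itself.
- cut_out(camera, name): "region" (420x560 bool, what is visible of it) and "uv" ([column, row] in pixels, amid what is visible of it).
- place_of(camera, name): "uv" ([column, row] in pixels: a listed point, or the origin of a listed thing).
The state is a dict: "t": time; "qpos": joint angles; "qd": joint speeds; "joint_efforts": joint torques, N m; "tool_pos": TCP position; "eef_rot": TCP orientation; "contact_force": force on the tool from outside, world axes, zero at the start; "moment": the same for the moment, N m; "grip_width": finger opening in m.
Only numpy, scipy, OpenCV 4.12 (cv2) and the standard library are available. Lean on these libraries where they do the work, as an engineer would, in place of code of your own. Each camera call takes 0.05 s, during which the arm holds its last target.

## Working session

There is one attempt and no reset: what is moved stays moved. The work goes in short steps, Python scripts to look and compute and a tool call to move; the robot and the scene stay as the last step left them, time stands still between calls to the robot, and variables do not carry over. Pictures are saved under pics/ and viewed, and the job is handed in when it is done.

Besides the shell and the picture viewer there is one more tool, called by a JSON object that holds its "fn" and its "kwargs". drive_tool: Moves the arm, as the interface text tells. Its arguments: {"type":"object","properties":{"series":{"type":"array"}},"required":["series"]}

```bash
mkdir -p pics; ls; python3 - <<'E'
from workcell import *
import cv2
for n in ("side","top","wrist"):
    im=capture(n); cv2.imwrite(f"pics/{n}0.png",im[:,:,::-1]); p=camera_params(n); print(n,p)
print(read_state())
E
```

```text
pics
side {'K': array([[437.2412603 ,   0.        , 276.80792332],
       [  0.        , 437.2412603 , 204.88321061],
       [  0.        ,   0.        ,   1.        ]]), 'xyz': array([-0.10025346, -0.82587321,  1.18591792]), 'attitude': array([-0.35482141,  0.87895797, -0.29598499,  0.11801502])}
top {'K': array([[428.32306431,   0.        , 276.68266109],
       [  0.        , 428.32306431, 205.48505242],
       [  0.        ,   0.        ,   1.        ]]), 'xyz': array([ 0.36053121, -0.01308615,  1.41007088]), 'attitude': array([-0.04738425,  0.70922915, -0.7024925 ,  0.03539815])}
wrist {'K': array([[343.01368521,   0.        , 274.6732028 ],
       [  0.        , 343.01368521, 207.55892917],
       [  0.        ,   0.        ,   1.        ]]), 'T_tool_cam': array([[ 1.06210295e-03, -9.49234445e-01, -3.14567704e-01,
         8.01873283e-02],
       [ 9.99999435e-01,  1.02426066e-03,  2.85594640e-04,
         1.59066521e-04],
       [ 5.11030552e-05, -3.14567830e-01,  9.49234996e-01,
        -1.78900727e-01],
       [ 0.00000000e+00,  0.00000000e+00,  0.00000000e+00,
         1.00000000e+00]])}
{'t': 0.15, 'qpos': array([ 9.68503188e-01,  2.07264166e-01,  1.54265887e+00,  9.34181765e-06,
        1.39348680e+00, -1.50518632e-01]), 'qd': array([ 0.00102415, -0.00247011, -0.00542684, -0.00046929, -0.00089418,
       -0.0004462 ]), 'joint_efforts': array([ 6.13920929e-04, -3.83513868e+01, -2.92038167e+01, -2.46526533e-04,
        6.67062675e-03, -1.88304966e-05]), 'tool_pos': array([0.25065894, 0.51674942, 0.19215422]), 'eef_rot': array([-3.38254848e-04,  2.23971878e-01,  9.74595184e-01, -8.43291252e-04]), 'contact_force': array([-0.1219573 , -0.31573769,  0.18955238]), 'moment': array([-0.02165413, -0.04711044, -0.03349103]), 'grip_width': 0.08544125244901848}
```

View pics/side0.png

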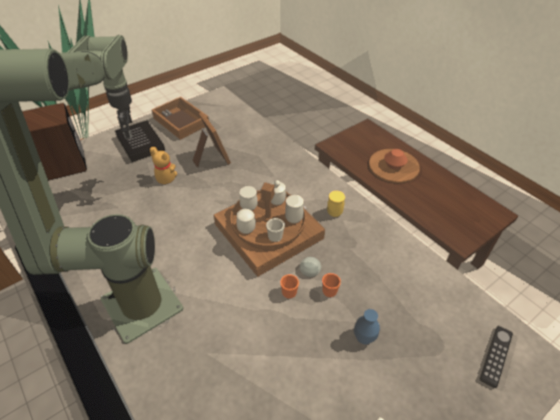

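View pics/top0.png

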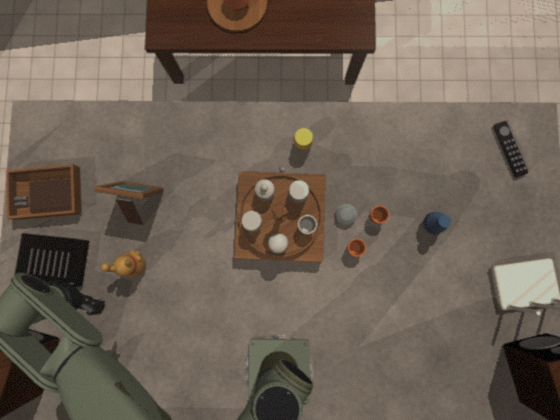

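View pics/wrist0.png

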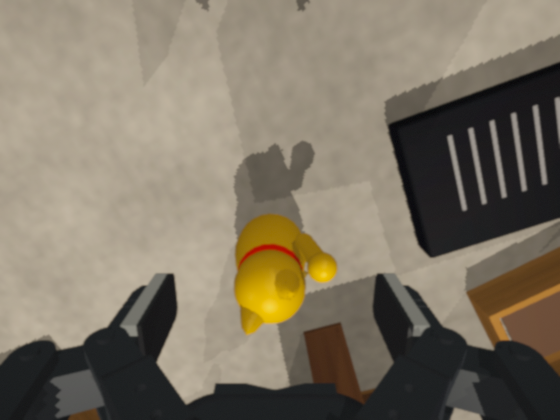

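The top view shows the stand at about (280,217), with the drawer knob at (282,169), so the front faces away from the robot. The ball jar seems to be at (265,188), left of the front line. The cat is near (128,264), the frame at (130,195), and the paperweight at (346,214).

```bash
cat > h.py <<'E'
from workcell import *
import numpy as np, cv2
from scipy.spatial.transform import Rotation as R
def q2R(q): q=np.array(q); return R.from_quat(q[[1,2,3,0]]).as_matrix()
def cam(n,st=None):
    p=camera_params(n)
    if n=="wrist":
        st=st or read_state(); T=np.eye(4); T[:3,:3]=q2R(st["eef_rot"]); T[:3,3]=st["tool_pos"]
        M=T@p["T_tool_cam"]; return p["K"],M[:3,:3],M[:3,3]
    return p["K"],q2R(p["attitude"]),p["xyz"]
def ray(c,uv):
    K,Rm,t=c; d=Rm@np.linalg.solve(K,[uv[0],uv[1],1]); return t,d/np.linalg.norm(d)
def atz(c,uv,z): t,d=ray(c,uv); return t+d*(z-t[2])/d[2]
def proj(c,X):
    K,Rm,t=c; x=K@(Rm.T@(np.asarray(X)-t)); return x[:2]/x[2]
def tri(rs):
    A=np.zeros((3,3));b=np.zeros(3)
    for t,d in rs:
        P=np.eye(3)-np.outer(d,d);A+=P;b+=P@t
    X=np.linalg.solve(A,b); return X,[np.linalg.norm((np.eye(3)-np.outer(d,d))@(X-t)) for t,d in rs]
E
python3 - <<'E'
from h import *
for n in("top","side"):
    im=capture(n)
    for a in ("plinth","knob","jar_ball","jar_tall"):
        r=place_of(n,a); print(n,a,[(np.round(x["uv"],1),round(x["score"],2)) for x in r[:3]])
im=cv2.imread("pics/top0.png")[160:270,220:340]; cv2.imwrite("pics/topz.png",cv2.resize(im,None,fx=5,fy=5,interpolation=2))
im=cv2.imread("pics/side0.png")[170:280,205:335]; cv2.imwrite("pics/sidez.png",cv2.resize(im,None,fx=5,fy=5,interpolation=2))
E
```

```text
top plinth [(array([345.4, 212.8]), 0.53)]
top knob [(array([280.3, 213.3]), 0.66)]
top jar_ball [(array([267.1, 189.1]), 0.55)]
top jar_tall [(array([296.2, 193.6]), 0.83), (array([300.1, 146.1]), 0.81)]
side plinth []
side knob [(array([266.3, 197.1]), 0.72)]
side jar_ball [(array([277.6, 198.6]), 0.76)]
side jar_tall [(array([330.6, 211.6]), 0.88), (array([294.7, 217.8]), 0.79)]
```

View pics/topz.png

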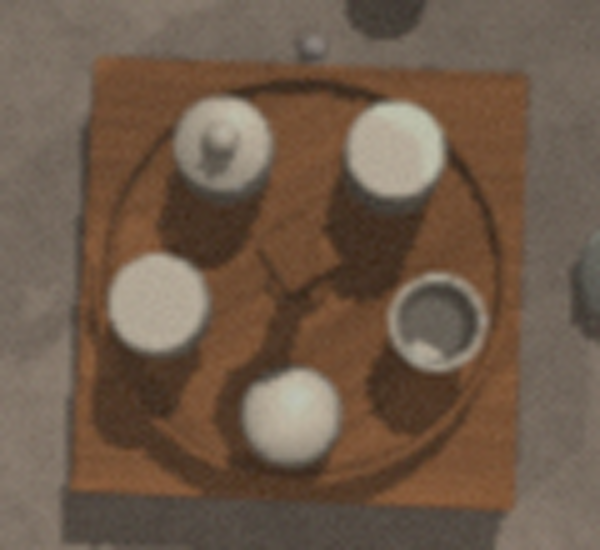

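View pics/sidez.png

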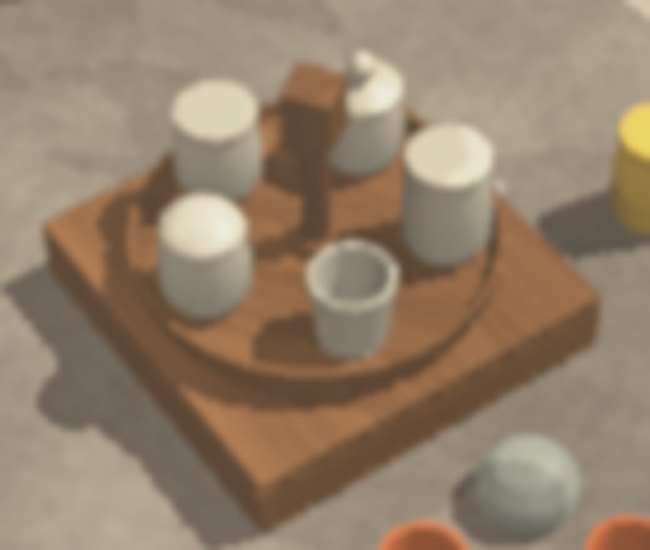

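```bash
python3 - <<'E'
from h import *
ct,cs=cam("top"),cam("side")
tz=lambda u,v:(220+u/5,160+v/5); sz=lambda u,v:(205+u/5,170+v/5)
C=[atz(ct,tz(*p),.056) for p in((97,57),(527,72),(512,508),(72,490))]
print("corners",np.round(C,3)); c=np.mean(C,0);print("centre top",c)
for i in range(4): e=C[(i+1)%4]-C[i]; print(np.linalg.norm(e),np.degrees(np.arctan2(e[1],e[0])))
print("dknob",atz(ct,tz(312,46),.03))
S=[atz(cs,sz(*p),.056) for p in((45,225),(265,490),(598,297))];print("side corners",np.round(S,3)); print("ctr side",(S[0]+S[2])/2)
print("ball",tri([ray(ct,tz(222,133)),ray(cs,sz(361,63))]))
print("ball base place_of",tri([ray(ct,(267.1,189.1)),ray(cs,(277.6,198.6))]))
print("knob base place_of",tri([ray(ct,(280.3,213.3)),ray(cs,(266.3,197.1))]))
print("knob top corners side",np.round([atz(cs,sz(*p),.222) for p in((297,62),(345,75),(333,105),(282,90))],3))
E
```

```text
corners [[ 0.629  0.132  0.056]
 [ 0.621 -0.144  0.056]
 [ 0.344 -0.134  0.056]
 [ 0.352  0.142  0.056]]
centre top [ 0.48681101 -0.00118222  0.056     ]
0.2763717169712569 -91.6114295114665
0.2774408612871286 177.90503152531778
0.2762575199124006 88.286178126754
0.27694623835240034 -2.0721144610662554
dknob [ 0.64270955 -0.00627271  0.03      ]
side corners [[ 0.349  0.137  0.056]
 [ 0.341 -0.141  0.056]
 [ 0.614 -0.148  0.056]]
ctr side [ 0.48173066 -0.00530677  0.056     ]
ball (array([0.56197546, 0.04683757, 0.15878819]), [np.float64(0.0019090762264578577), np.float64(0.0019090762264577282)])
ball base place_of (array([0.56406327, 0.04314461, 0.08313835]), [np.float64(0.004566973118774091), np.float64(0.004566973118774341)])
knob base place_of (array([ 0.48122346, -0.00102866,  0.17557972]), [np.float64(0.002071742120761628), np.float64(0.002071742120761602)])
knob top corners side [[ 0.487  0.02   0.222]
 [ 0.505 -0.009  0.222]
 [ 0.482 -0.026  0.222]
 [ 0.464  0.004  0.222]]
```

{"fn": "drive_tool", "kwargs": {"series": [[0.085, 0, 0, -0.036, 0], [0.085, 0, 0, -0.072, 0], [0.085, 0, 0, -0.108, 0], [0.085, -0.027, -0.023, -0.108, 0], [0.085, -0.054, -0.046, -0.108, 0], [0.085, -0.082, -0.069, -0.108, 0], [0.085, -0.109, -0.092, -0.108, 0], [0.085, -0.136, -0.114, -0.108, 0], [0.085, -0.164, -0.137, -0.108, 0], [0.085, -0.191, -0.16, -0.108, 0]]}}

```text
t: 1.48
tool_pos: [0.3534, 0.2884, 0.3013]
eef_rot: [0.0, 0.224, 0.975, 0.0]
contact_force: [0.3, 0.3, -0.2]
grip_width: 0.0848
```

{"fn": "drive_tool", "kwargs": {"series": [[0.085, -0.027, -0.023, 0, 4], [0.085, -0.055, -0.046, 0, 8], [0.085, -0.082, -0.069, 0, 12], [0.085, -0.109, -0.092, 0, 16], [0.085, -0.136, -0.114, 0, 20], [0.085, -0.164, -0.137, 0, 24], [0.085, -0.191, -0.16, 0, 28], [0.085, -0.218, -0.183, 0, 32], [0.085, -0.2455, -0.206, 0, 32], [0.085, -0.2455, -0.206, 0, 32]]}}

```text
t: 2.32
tool_pos: [0.4858, -0.0081, 0.3008]
eef_rot: [0.001, 0.487, 0.873, -0.001]
contact_force: [-0.1, -0.1, -0.2]
grip_width: 0.0847
```

```bash
python3 - <<'E'
from h import *
import workcell
print(getattr(workcell,"grasp_offset",None),[a for a in dir(workcell) if not a.startswith("_")])
s=read_state(); print(s["t"],s["tool_pos"],s["eef_rot"],s["qpos"])
im=capture("wrist"); cv2.imwrite("pics/w1.png",im[:,:,::-1])
for a in ("knob","jar_ball","plinth"):
    r=place_of("wrist",a); print(a,[(np.round(x["uv"],1),round(x["score"],2)) for x in r[:3]])
E
```

```text
0.0187 ['IKError', 'camera_params', 'capture', 'close_job', 'cut_out', 'grasp_offset', 'place_of', 'read_state']
2.3167 [ 0.48578409 -0.00806527  0.30081014] [ 0.00110261  0.48687149  0.8734721  -0.00119176] [-0.19278073 -0.05247981  1.59923958 -0.00295121  1.59347666 -0.74663557]
knob [(array([280.8, 177.4]), 0.97), (array([214.4, 270.3]), 0.39)]
jar_ball [(array([353.4, 154.9]), 0.92)]
plinth []
```

View pics/w1.png

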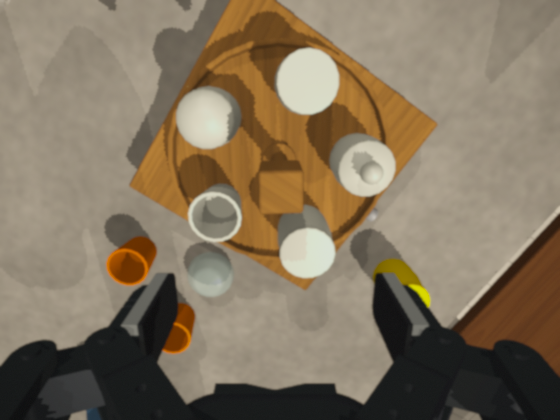

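The wrist view shows the knob top at (260–302, 172–214), nearly aligned with the image. The ball is at (371,173) and the drawer knob at (373,215). Next I'll zoom in to fit the corners.

```bash
python3 - <<'E'
from h import *
im=cv2.imread("pics/w1.png")
z=cv2.resize(im[140:240,230:400],None,fx=4.7,fy=4.7,interpolation=2); cv2.imwrite("pics/w1z.png",z)
E
```

```text
(no output)
```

View pics/w1z.png

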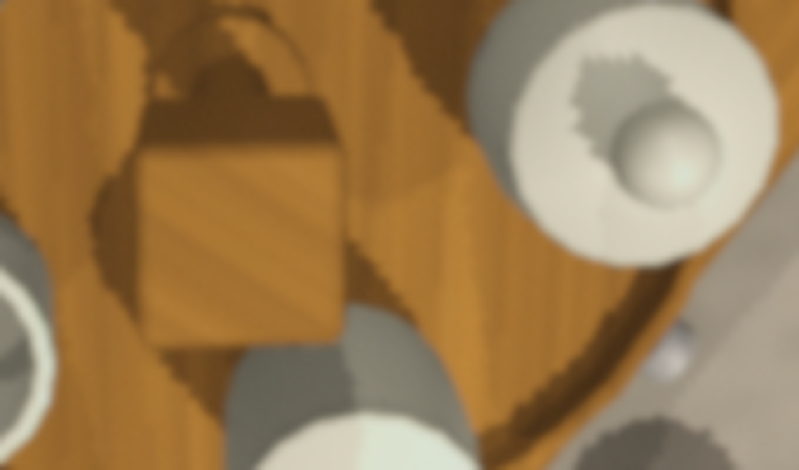

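```bash
python3 - <<'E'
from h import *
st=read_state(); cw=cam("wrist",st);ct,cs=cam("top"),cam("side")
z=lambda u,v:(230+u/4.7,140+v/4.7)
tz=lambda u,v:(220+u/5,160+v/5); sz=lambda u,v:(205+u/5,170+v/5)
K=[atz(cw,z(*p),.222) for p in((138,147),(342,147),(343,343),(142,346))]
print("knob",np.round(K,4),np.mean(K,0))
for i in range(4): e=K[(i+1)%4]-K[i]; print(np.linalg.norm(e),np.degrees(np.arctan2(e[1],e[0])))
print("knob top tri",tri([ray(cw,np.mean([z(138,147),z(342,147),z(343,343),z(142,346)],0)),ray(cs,sz(314,83))]))
print("ball",tri([ray(cw,z(666,153)),ray(ct,tz(222,133)),ray(cs,sz(361,63))]))
b=atz(cw,z(666,153),.158); print("ball w",b)
print("jar lid centre", atz(cw,z(645,135),.137))
print("dk",[atz(cw,z(672,348),h) for h in(.03,.035)],tri([ray(cw,z(672,348)),ray(ct,tz(312,46))]))
P=[atz(cw,p,.056) for p in((246,-5),(436,123),(306,289),(131,184))];print(np.round(P,3),(P[1]+P[3])/2)
for i in (1,2): e=P[i+1]-P[i];print(np.linalg.norm(e),np.degrees(np.arctan2(e[1],e[0])))
# tray base circles of other jars at top
for n,p,h in(("flat/tall front",(398,152),.16),("cup",(437,322),.133),("dome",(291,414),.15),("left",(158,303),.148),("ball lid",(223,143),.137)): X=atz(ct,tz(*p),h);print(n,X)
Rm=q2R(st["eef_rot"]);print("x head",np.degrees(np.arctan2(Rm[1,0],Rm[0,0])))
E
```

```text
knob [[ 0.4613  0.0126  0.222 ]
 [ 0.4894  0.0303  0.222 ]
 [ 0.5083  0.0022  0.222 ]
 [ 0.4798 -0.0164  0.222 ]] [0.48472575 0.00715762 0.222     ]
0.0332253827235255 32.19945547263197
0.033815879702386246 -56.0412114530658
0.034071548876555245 -146.894194645297
0.03433944819919149 122.52696806746692
knob top tri (array([0.48768428, 0.00474326, 0.21353347]), [np.float64(0.0018366448872838223), np.float64(0.00183664488728361)])
ball (array([0.56263035, 0.05101958, 0.15301248]), [np.float64(0.005050745929573355), np.float64(0.005246712291835435), np.float64(0.0013659070476864854)])
ball w [0.55785223 0.05542748 0.158     ]
jar lid centre [0.55920098 0.05546774 0.137     ]
dk [array([0.64139317, 0.00510298, 0.03      ]), array([0.63917083, 0.00578265, 0.035     ])] (array([ 0.65038594, -0.00224482,  0.00413289]), [np.float64(0.00454578083254066), np.float64(0.004545780832540566)])
[[ 0.361  0.136  0.056]
 [ 0.623  0.142  0.056]
 [ 0.618 -0.131  0.056]
 [ 0.344 -0.123  0.056]] [0.48387783 0.00931436 0.056     ]
0.2732401447482045 -91.0830613909034
0.2737782440674273 178.27529475524784
flat/tall front [ 0.5529155  -0.05819556  0.16      ]
cup [ 0.45469078 -0.08285921  0.133     ]
dome [0.39859327 0.00348637 0.15      ]
left [0.46330977 0.0828542  0.148     ]
ball lid [0.56108991 0.04621419 0.137     ]
x head 122.13765143614528
```

The wrist and top estimates of y differ by about 10 mm. The arm may still have been moving, so I'll take the picture again now it has settled.

```bash
python3 - <<'E'
from h import *
for i in range(3):
    s=read_state(); im=capture("wrist"); print(s["t"],s["tool_pos"],np.abs(s["qd"]).max())
cv2.imwrite("pics/w2.png",im[:,:,::-1])
c=cam("wrist",s)
for a in ("knob","jar_ball"):
    r=place_of("wrist",a); print(a,[(np.round(x["uv"],1),round(x["score"],2)) for x in r[:2]])
z=cv2.resize(im[140:240,230:400,::-1],None,fx=4.7,fy=4.7,interpolation=2); cv2.imwrite("pics/w2z.png",z)
E
```

```text
2.5167 [ 0.48366222 -0.00195     0.3010615 ] 0.02043404774668634
2.5667 [ 0.48358196 -0.00158377  0.30114555] 0.014837050304391643
2.6167 [ 0.48359738 -0.00137911  0.30122656] 0.006297534954009682
knob [(array([280.5, 186.7]), 0.9)]
jar_ball [(array([350.5, 159.6]), 0.71), (array([298.2, 227.4]), 0.49)]
```

View pics/w2z.png

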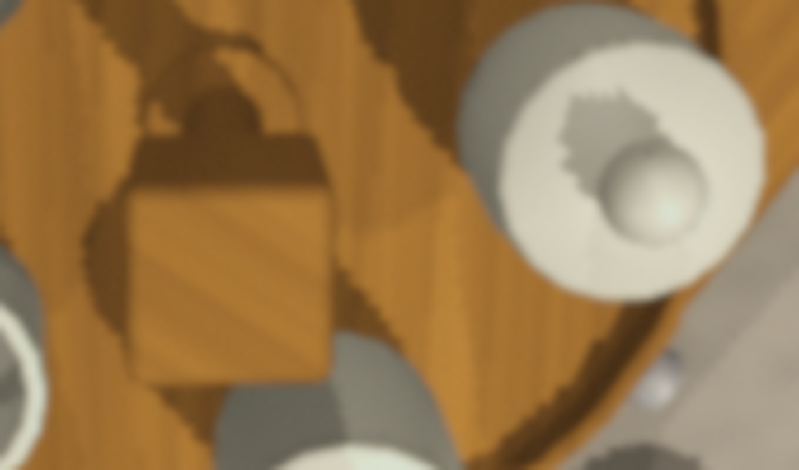

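```bash
python3 - <<'E'
from h import *
st=read_state(); cw=cam("wrist",st);ct,cs=cam("top"),cam("side")
z=lambda u,v:(230+u/4.7,140+v/4.7)
tz=lambda u,v:(220+u/5,160+v/5); sz=lambda u,v:(205+u/5,170+v/5)
c=((128,187),(331,188),(331,381),(133,384))
K=[atz(cw,z(*p),.222) for p in c]; k=np.mean(K,0)
print("knob",k)
for i in range(4): e=K[(i+1)%4]-K[i]; print(np.linalg.norm(e),np.degrees(np.arctan2(e[1],e[0])))
print("knob top tri",tri([ray(cw,np.mean([z(*p) for p in c],0)),ray(cs,sz(314,83))]))
print("ball",tri([ray(cw,z(654,191)),ray(ct,tz(222,133)),ray(cs,sz(361,63))]))
b=atz(cw,z(654,191),.158); print("ball w",b,np.degrees(np.arctan2(*(b-k)[[1,0]])))
L=atz(cw,z(632,170),.137);print("lid",L,np.degrees(np.arctan2(*(L-k)[[1,0]])),np.linalg.norm((L-k)[:2]))
d=atz(cw,z(657,383),.03);print("dk",d,np.degrees(np.arctan2(*(d-k)[[1,0]])),tri([ray(cw,z(657,383)),ray(ct,tz(312,46))]))
Rm=q2R(st["eef_rot"]);print("x head",np.degrees(np.arctan2(Rm[1,0],Rm[0,0])),st["tool_pos"],"k in tool",Rm.T@(k-st["tool_pos"]))
E
```

```text
knob [0.48702686 0.00082895 0.222     ]
0.03335793386360545 31.993429879367593
0.0338675483303226 -56.361291493034585
0.03386019197544642 -146.79094193301967
0.03457523504398199 122.78515654423445
knob top tri (array([4.87129902e-01, 3.30560463e-04, 2.18281537e-01]), [np.float64(0.00038958304647045025), np.float64(0.00038958304647037826)])
ball (array([0.56187068, 0.04752986, 0.15767108]), [np.float64(0.0011722048348524834), np.float64(0.002512452560032879), np.float64(0.0013961474538148313)])
ball w [0.56073142 0.04825038 0.158     ] 32.757185489947396
lid [0.56162316 0.0482363  0.137     ] 32.436727285346706 0.08838588065105508
dk [ 0.64469123 -0.00561073  0.03      ] -2.338900934796093 (array([ 0.64234665, -0.00561523,  0.0340879 ]), [np.float64(0.0008205517549238825), np.float64(0.0008205517549239478)])
x head 122.22399614787534 [ 0.48369881 -0.00149506  0.30128137] k in tool [0.00020578 0.00403153 0.07928252]
```

Now all the views agree. The knob is at (0.487, 0.000) with its faces at 32.4° and its top at about 0.218–0.222. The ball jar bears 32.5° and the front bears −2.2°, so the turn needed is about −34.6°. I'll descend and grip.

{"fn": "drive_tool", "kwargs": {"series": [[0.085, 0, 0.0035, 0.02, 0], [0.085, 0, 0.0035, 0.045, 0], [0.085, 0, 0.0035, 0.07, 0], [0.085, 0, 0.0035, 0.09, 0], [0.085, 0, 0.0035, 0.105, 0], [0.085, 0, 0.0035, 0.118, 0], [0.085, 0, 0.0035, 0.118, 0], [0.085, 0, 0.0035, 0.118, 0], [0.085, 0, 0.0035, 0.118, 0]]}}

```text
t: 3.52
tool_pos: [0.4876, -0.0005, 0.1842]
eef_rot: [0.001, 0.484, 0.875, 0.0]
contact_force: [0.5, -0.1, 0.7]
grip_width: 0.0849
```

{"fn": "drive_tool", "kwargs": {"series": [[0.06, 0, 0, 0, 0], [0.05, 0, 0, 0, 0], [0.045, 0, 0, 0, 0], [0.04, 0, 0, 0, 0], [0.036, 0, 0, 0, 0], [0.03, 0, 0, 0, 0], [0.02, 0, 0, 0, 0], [0.01, 0, 0, 0, 0], [0.01, 0, 0, 0, 0], [0.01, 0, 0, 0, 0]]}}

```text
t: 4.35
tool_pos: [0.4875, -0.001, 0.1841]
eef_rot: [0.001, 0.484, 0.875, 0.0]
contact_force: [-0.4, 0.1, 5.0]
grip_width: 0.0101
```

```bash
python3 - <<'E'
from h import *
s=read_state(); print(s)
im=capture("wrist"); cv2.imwrite("pics/w3.png",im[:,:,::-1])
Rm=q2R(s["eef_rot"]);print("x head",np.degrees(np.arctan2(Rm[1,0],Rm[0,0])))
E
```

```text
{'t': 4.35, 'qpos': array([-1.79530457e-01,  2.54179550e-02,  1.76184885e+00, -4.87310134e-04,
        1.35264394e+00, -7.39857381e-01]), 'qd': array([ 0.00032498, -0.00069869,  0.00157256, -0.00145466,  0.00023312,
        0.00047931]), 'joint_efforts': array([ 3.23343733e-01, -2.73420793e+01, -2.67335790e+01,  2.67375587e-01,
       -3.40259392e-01, -1.02032038e-04]), 'tool_pos': array([ 0.48753814, -0.00104381,  0.18414371]), 'eef_rot': array([8.72869867e-04, 4.83966677e-01, 8.75085991e-01, 4.36688921e-05]), 'contact_force': array([-0.41445837,  0.10065692,  4.95548069]), 'moment': array([-0.08277391,  0.18170376,  0.03610389]), 'grip_width': 0.01008664854226542}
x head 122.11034853848614
```

View pics/w3.png

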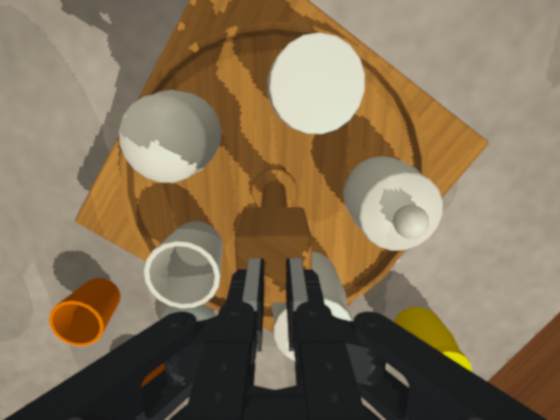

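The fingers closed to 10 mm, so the knob isn't between the pads. I'll zoom in and check the other views.

```bash
python3 - <<'E'
from h import *
im=cv2.imread("pics/w3.png")
cv2.imwrite("pics/w3z.png",cv2.resize(im[160:340,180:380],None,fx=3.3,fy=3.3,interpolation=2))
s=capture("side")[:,:,::-1]; t=capture("top")[:,:,::-1]
a=cv2.resize(s[130:280,205:335],None,fx=3,fy=3,interpolation=2);b=cv2.resize(t[150:300,220:350],None,fx=3,fy=3,interpolation=2)
cv2.imwrite("pics/st3.png",np.hstack([a,b]))
E
```

```text
(no output)
```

View pics/w3z.png

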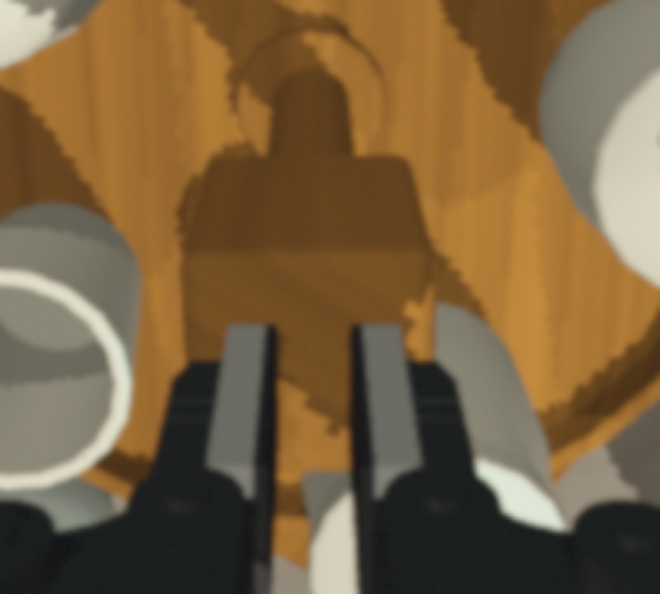

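View pics/st3.png

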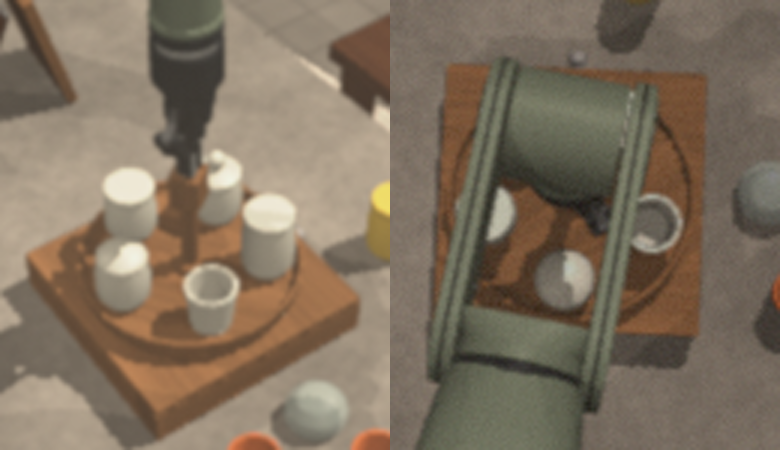

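The side and wrist views show the fingertips resting on top of the knob, with about 5 N upward. The visible tips are about 40 mm short of the reported TCP. The pad gap of 24 px at 10 mm puts the tips at z≈0.22 while the TCP reads 0.184. I'll raise, open and measure the tip height before trying again.

{"fn": "drive_tool", "kwargs": {"series": [[0.01, 0, 0, -0.01, 0], [0.03, 0, 0, -0.02, 0], [0.06, 0, 0, -0.02, 0], [0.085, 0, 0, -0.02, 0], [0.085, 0, 0, -0.02, 0], [0.085, 0, 0, -0.02, 0], [0.085, 0, 0, -0.02, 0], [0.085, 0, 0, -0.02, 0]]}}

```text
t: 5.17
tool_pos: [0.4866, -0.0006, 0.2026]
eef_rot: [-0.0, 0.484, 0.875, -0.0]
contact_force: [0.1, 0.6, -0.5]
grip_width: 0.0852
```

```bash
python3 - <<'E'
from h import *
s=read_state();print(s["tool_pos"],s["grip_width"],s["contact_force"],s["qpos"])
w=capture("wrist")[:,:,::-1];sd=capture("side")[:,:,::-1]
cv2.imwrite("pics/w4.png",w)
c=cam("side"); print("TCP px side",proj(c,s["tool_pos"]), "z+.04",proj(c,s["tool_pos"]+[0,0,.04]),"knob top",proj(c,[.487,0,.222]))
cv2.imwrite("pics/s4.png",cv2.resize(sd[120:240,215:325],None,fx=5,fy=5,interpolation=2))
# pinhole FK check: TCP radius
E
```

```text
[ 0.48659498 -0.00061013  0.20260235] 0.0851843932226417 [ 0.05227501  0.58834374 -0.49453068] [-1.79363931e-01  9.03429152e-03  1.73935389e+00  2.87415017e-05
  1.39414057e+00 -7.39881432e-01]
TCP px side [268.03633616 190.30340336] z+.04 [267.82070484 181.2191542 ] knob top [267.92176946 185.78700235]
```

View pics/w4.png

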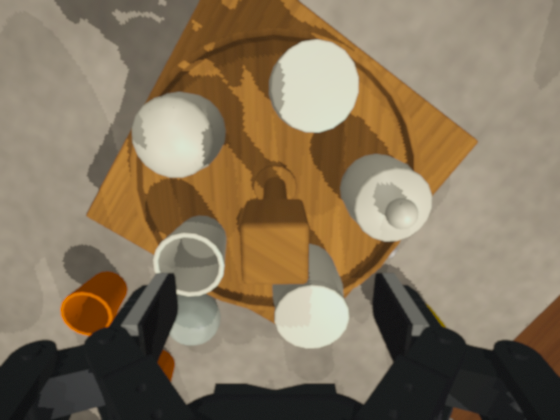

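View pics/s4.png

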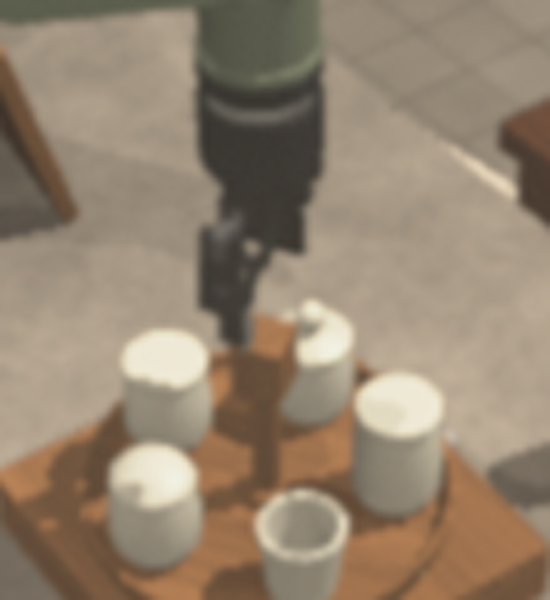

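```bash
python3 - <<'E'
from h import *
s=read_state();c=cam("side");w=cam("wrist",s);Rm=q2R(s["eef_rot"]);p=s["tool_pos"]
for sg in(-1,1):
  for up in(.013,.03,.05):
    X=p+Rm@[0,sg*.05,-up]; a=proj(c,X); b=proj(w,p+Rm@[0.011,sg*.0425,-up])
    print(sg,up,X.round(3),"sidezoom",((a-[215,120])*5).round(0),"wrist",b.round(0))
E
```

```text
-1 0.013 [ 0.444 -0.027  0.216] sidezoom [236. 388.] wrist [192. 234.]
-1 0.03 [ 0.444 -0.027  0.233] sidezoom [235. 369.] wrist [184. 247.]
-1 0.05 [ 0.444 -0.027  0.253] sidezoom [234. 346.] wrist [172. 268.]
1 0.013 [0.529 0.026 0.216] sidezoom [293. 287.] wrist [355. 234.]
1 0.03 [0.529 0.026 0.233] sidezoom [293. 268.] wrist [363. 248.]
1 0.05 [0.529 0.026 0.253] sidezoom [293. 245.] wrist [374. 268.]
```

The side and wrist views both put the open tips about 50 mm above the reported TCP, so about 37 mm when shut. I'll descend a further 51 mm so the tips end near z≈0.19.

{"fn": "drive_tool", "kwargs": {"series": [[0.085, 0, 0, 0.01, 0], [0.085, 0, 0, 0.02, 0], [0.085, 0, 0, 0.03, 0], [0.085, 0, 0, 0.04, 0], [0.085, 0, 0, 0.051, 0], [0.085, 0, 0, 0.051, 0], [0.085, 0, 0, 0.051, 0]]}}

```text
t: 5.85
tool_pos: [0.4859, -0.0005, 0.1507]
eef_rot: [-0.001, 0.484, 0.875, -0.0]
contact_force: [-0.5, -0.6, -0.5]
grip_width: 0.085
```

```bash
python3 - <<'E'
from h import *
s=read_state();print(s["tool_pos"],s["contact_force"])
sd=capture("side")[:,:,::-1]
cv2.imwrite("pics/s5.png",cv2.resize(sd[120:240,215:325],None,fx=5,fy=5,interpolation=2))
E
```

```text
[ 0.48593878 -0.00049887  0.1507163 ] [-0.52137468 -0.56507676 -0.48857319]
```

View pics/s5.png

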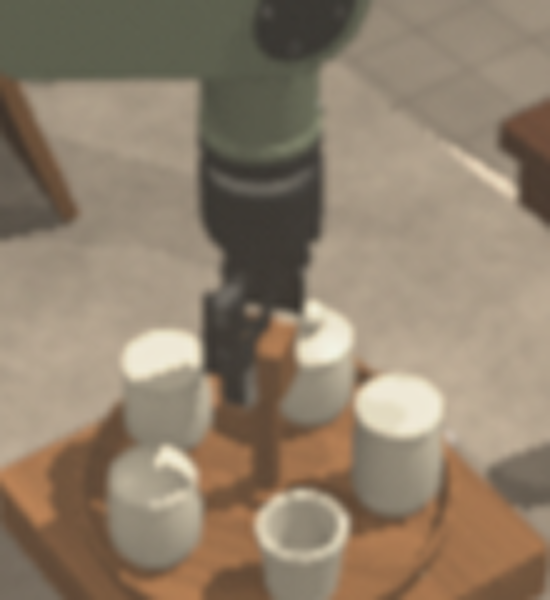

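Side view: the near finger, with its tip at zoom (238,402), now straddles the knob block beside it, and there is no contact force. Closing the grip.

{"fn": "drive_tool", "kwargs": {"series": [[0.06, 0, 0, 0, 0], [0.05, 0, 0, 0, 0], [0.045, 0, 0, 0, 0], [0.04, 0, 0, 0, 0], [0.036, 0, 0, 0, 0], [0.03, 0, 0, 0, 0], [0.02, 0, 0, 0, 0], [0.02, 0, 0, 0, 0], [0.02, 0, 0, 0, 0], [0.02, 0, 0, 0, 0]]}}

```text
t: 6.73
tool_pos: [0.4868, -0.001, 0.1528]
eef_rot: [0.0, 0.484, 0.875, -0.0]
contact_force: [-3.4, -1.0, 4.9]
grip_width: 0.0356
```

```bash
python3 - <<'E'
from h import *
s=read_state();print(s["tool_pos"],s["contact_force"],s["moment"],s["grip_width"])
w=capture("wrist")[:,:,::-1]; cv2.imwrite("pics/w6.png",w)
E
```

```text
[ 0.48681571 -0.00103875  0.15276958] [-3.35192081 -0.97881929  4.94819704] [-0.16417024  0.56610242  0.07559626] 0.03563532961916247
```

View pics/w6.png

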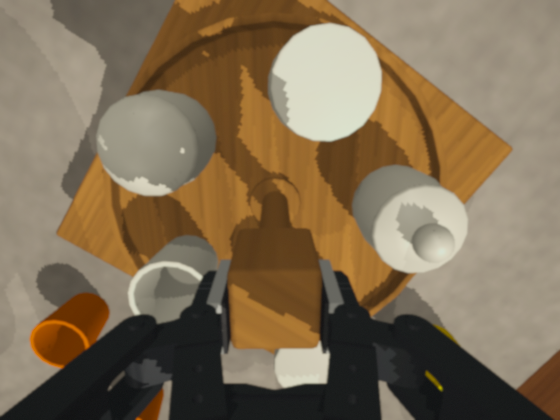

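The knob is gripped at 35.6 mm. I'll turn it clockwise by 34.5° in two stages.

{"fn": "drive_tool", "kwargs": {"series": [[0.02, 0, 0, 0, 0.5], [0.02, 0, 0, 0, 1.5], [0.02, 0, 0, 0, 3], [0.02, 0, 0, 0, 5], [0.02, 0, 0, 0, 7], [0.02, 0, 0, 0, 9], [0.02, 0, 0, 0, 11], [0.02, 0, 0, 0, 13], [0.02, 0, 0, 0, 15], [0.02, 0, 0, 0, 17]]}}

```text
t: 7.62
tool_pos: [0.4864, -0.0012, 0.1528]
eef_rot: [-0.0, 0.609, 0.793, -0.001]
contact_force: [-4.8, -1.5, 5.7]
grip_width: 0.0351
```

{"fn": "drive_tool", "kwargs": {"series": [[0.02, 0, 0, 0, 2], [0.02, 0, 0, 0, 4], [0.02, 0, 0, 0, 6], [0.02, 0, 0, 0, 8], [0.02, 0, 0, 0, 10], [0.02, 0, 0, 0, 12], [0.02, 0, 0, 0, 14], [0.02, 0, 0, 0, 16], [0.02, 0, 0, 0, 17], [0.02, 0, 0, 0, 17.5]]}}

```text
t: 8.45
tool_pos: [0.486, -0.0012, 0.1528]
eef_rot: [-0.0, 0.722, 0.692, -0.001]
contact_force: [-7.0, -1.5, 7.8]
grip_width: 0.0353
```

{"fn": "drive_tool", "kwargs": {"series": [[0.02, 0, 0, 0, 0], [0.02, 0, 0, 0, 0], [0.02, 0, 0, 0, 0], [0.02, 0, 0, 0, 0]]}}

```text
t: 8.78
tool_pos: [0.486, -0.0012, 0.1528]
eef_rot: [-0.0, 0.722, 0.692, -0.001]
contact_force: [-6.6, -2.6, 7.8]
grip_width: 0.035
```

```bash
python3 - <<'E'
from h import *
s=read_state();w=capture("wrist")[:,:,::-1]; cv2.imwrite("pics/w7.png",w)
print(s["t"],s["tool_pos"],s["contact_force"],s["grip_width"],np.abs(s["qd"]).max())
Rm=q2R(s["eef_rot"]);print("x head",np.degrees(np.arctan2(Rm[1,0],Rm[0,0])))
t=capture("top")[:,:,::-1];sd=capture("side")[:,:,::-1]
cv2.imwrite("pics/st7.png",np.hstack([cv2.resize(sd[120:280,205:335],None,fx=3,fy=3,interpolation=2),cv2.resize(t[140:300,220:350],None,fx=3,fy=3,interpolation=2)]))
E
```

```text
8.7833 [ 0.48598345 -0.00124045  0.15275863] [-6.60366926 -2.63279147  7.84419288] 0.03500863055075947 0.0008403161597891368
x head 87.6111012276294
```

View pics/w7.png

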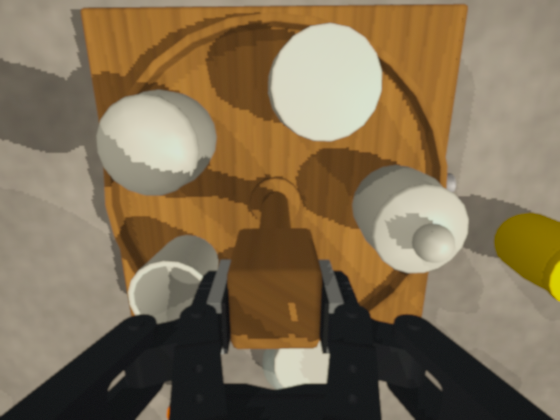

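View pics/st7.png

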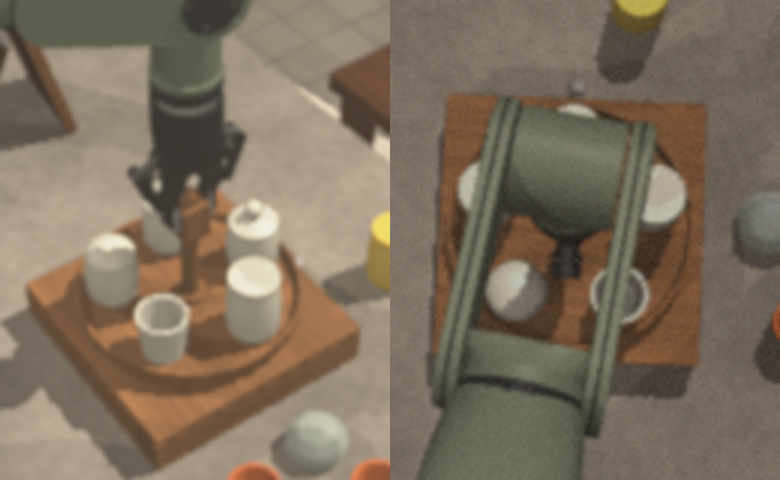

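The ball jar looks like it's at the front: ball at (435,242) in the wrist view, drawer knob at (451,184). I'll measure it now.

```bash
python3 - <<'E'
from h import *
s=read_state();w=cam("wrist",s);c=cam("side");t=cam("top")
sz=lambda u,v:(205+u/3,120+v/3)
k=np.array([.4865,-.0005]); dk=np.array([.6435,-.0056])
f=np.degrees(np.arctan2(*(dk-k)[::-1]));print("front",f)
B=tri([ray(w,(435,242)),ray(c,sz(254,209))]);print("ball",B)
for X in(B[0],atz(w,(435,242),.158),atz(c,sz(254,209),.158)):
    d=X[:2]-k;a=np.degrees(np.arctan2(d[1],d[0]))-f;print(X.round(4),"ang off",a,"lat mm",1e3*np.linalg.norm(d)*np.sin(np.radians(a)))
print("dk w",atz(w,(451,184),.033),"side",atz(c,sz(301,263),.033),"top",atz(t,(220+577/3-390/3,140+88/3),.033))
# plinth edges in wrist: near top corners
P=[atz(w,p,.056) for p in((83,10),(466,5))];print(P, np.degrees(np.arctan2(*(P[1]-P[0])[[1,0]])))
for n in("jar_ball","knob"):
    r=place_of("wrist",n);print(n,[(x["uv"],x["score"]) for x in r[:2]])
E
```

```text
front -1.860546239474922
ball (array([ 0.57568088, -0.00264833,  0.15532027]), [np.float64(0.0006707305967410143), np.float64(0.0006707305967411208)])
[ 0.5757 -0.0026  0.1553] ang off 0.4805793993386671 lat mm 0.7482300442981061
[ 0.5751 -0.0016  0.158 ] ang off 1.1357282089109706 lat mm 1.7565274293054494
[ 0.5731 -0.005   0.158 ] ang off -1.0918444526364137 lat mm -1.6529627051431388
dk w [ 0.64441266 -0.00376493  0.033     ] side [ 0.64200273 -0.01346218  0.033     ] top [ 0.64165124 -0.00607355  0.033     ]
[array([0.35585636, 0.14135949, 0.056     ]), array([0.62728937, 0.1333343 , 0.056     ])] -1.6935129186459508
jar_ball [([311.3, 86.1], 0.71), ([387.7, 194.2], 0.56)]
knob [([277.1, 259.6], 0.86), ([175.8, 134.6], 0.58)]
```

The ball jar is within about 2 mm of the front line in every estimate. The stand is at rest, the grip is holding and all the jars are upright, so I'm handing in.

```bash
python3 - <<'E'
from h import *
s=read_state();print(s["t"],s["grip_width"],s["contact_force"]);print(close_job())
E
```

```text
9.0333 0.03504725474342991 [-6.47034657 -2.09407746  7.5155311 ]
the job is handed in; nothing more can be done
None
```

I turned the stand about 34.5° clockwise by its square knob, so the jar with the ball on its lid now stands at the front. I handed the job in at about 9 s, still gripping the knob.

**Last checks:**
- **Position:** the ball jar was within about 2 mm of the axis-to-drawer-knob line. The side and wrist cameras gave −1.7 to +1.8 mm, against the 10 mm allowed.
- **Grip and rest:** the fingers held at 35 mm on the 36 mm block. The arm's joints were practically still, and the force on the wrist was about 10 N.
- **Jars and cup:** all looked upright in their places in the pictures. I did not measure their tilt or distance from the axis.
- **Other things:** the arm showed no sign of touching them and the paperweight looked unmoved. I did not measure any of them again at the end.

**What went wrong or disagreed:**
- **First grip failed:** the fingers closed on top of the knob, pressing with about 5 N. The fingertips looked about 37 mm short of the reported tool point. I measured them in two views, went deeper and gripped properly.
- **Position readings:** one wrist picture, taken while the arm was still settling, was about 10 mm off, so I retook it. The last side-camera reading of the drawer knob was about 8 mm off sideways from the other views, so I did not use it.
- **Jar detector:** its last wrist-view pick for the ball jar landed on another jar, so I used my own pixel readings.

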